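# Close and press together a two-part pine lamp base

### The arm

A 6-joint arm with a two-finger parallel gripper is mounted at the origin on the work surface; the furniture and walls round the work are solid. World frame = base frame: x ahead of the robot, y to its left, z up, the work surface at z = 0. Lengths are in m, angles in degrees, forces in N, time in s.
With the tool pointing down it reaches from about 0.4 to 0.825 m from the base axis. Payload 7 kg.
Tool frame: the origin (TCP) lies at the very end of the fingers, on their centre line; the grasp point (between the pads) lies 19 mm behind it; z points along the fingers, y is the line along which they close (so a half turn about z gives the same grasp; the last joint's range is limited). The gripper opens to 88 mm and grips with 3 to 60 N. Pads are 19 mm wide; open, the fingers measure 130 mm over their backs; the gripper's body (78 mm by 193 mm) begins 47 mm behind the grasp point.
Start: joints at [-57.519, 20.546, 0.682, 0, -70.136, -16.507], TCP at [0.186, -0.649, 0.227] pointing down, gripper open.
Joint ranges: [-176.03, 176.03], [-82.01, 121.73], [-58.28, 71.71], [-173.87, 95.51], [-174.79, -0.11], [-173.66, 173.66]. Speed limits (degrees/s): [136.94, 136.94, 172.46, 180, 180, 180].

### API

Orientations are given as [roll, pitch, yaw] about the fixed x, y, z axes, in that order (R = Rz(yaw) Ry(pitch) Rx(roll)).
In Python, from plant import r gives the robot as it stands. The module is installed in compiled form; this text tells all that it offers.
- The arm moves only by the tool jog_arm, never from a script. Its arguments are lists of equal length, an entry for each row: "travel": the shift along the tool's x, y, z each as a share of 50 cm, from -1 to 1, a list of three; "dr": the turn, a rotation vector about the tool's x, y, z each as a share of 360 degrees, from -1 to 1, a list of three; "claw": the opening, from 0 (shut) to 1 (fully open). A call has exactly 10 rows; each row is the pose to reach, as a shift and turn from the pose commanded when the call began, along the tool's axes at that moment, turning the shorter way round; what a row does not reach only later rows make up. A row lasts 1/8 s, in which the tool goes at most 62.5 mm and 10.7 degrees, less where a joint would pass 70% of its speed; a pose out of reach is approached as far as the arm can. A call with a number of a shift or a turn outside -1 to 1 is refused whole. A call with a gripper value outside its range is refused whole. The fingers move at their own pace and stop on an object; "newtons" is the grip in N (left out, the last holds). Time passes only in rows, so rows that repeat a pose let the fingers close, or fill a call up. It gives the time, the measured TCP pose, the force, the opening and the grip force at its end, in the units of the state.
- r.get_state(): the state, without advancing time (a new reading comes with each control period).
- r.capture(name): name is "scene" or "top"; returns a dict with "pixels" (420x560x3 uint8, red, green, blue), "range_z" (420x560 float32, m along the optical axis (not along the pixel's ray), 0 where there is no reading), "fx", "fy", "cx", "cy" (pixels), "position" and "attitude" of the camera in the world. Camera axes: x right, y up, looking along -z (the intrinsics and any distortion apply to the point x, -y, -z); pixel columns grow to the right and rows downward; lengths in m; the calibration is good to about 2 mm. A picture is of the moment at which its call begins.
- r.close_job(): hands the job in; it is judged then, once.
Trained networks look in the newest picture that a camera, given by its name, has taken for a name from the list of things; names that differ only in an ending like _2 or _b are one class to them, and where a whole thing is asked for, a point or a joint stands for the part that bears it (a point fixed in the world has none). Each returns a list of dicts, best first, with "conf" (0 to 1); they miss things now and then, are a little off and sometimes report something else, mostly with a low value. They report only what shows in the picture. A call takes as long as a camera call. They do not tell look-alikes from the thing itself.
- r.boxes_of(name, camera): "extent" ([left, top, right, bottom] in pixels, round what is visible of it).
- r.regions_of(name, camera): "pixels" (420x560 bool, what is visible of it) and "extent" ([left, top, right, bottom] in pixels, round what is visible of it).
- r.tip_of(name, camera): "at" ([column, row] in pixels: a listed point, or the origin of a listed thing).
The state is a dict: "time_s": time; "joints": joint angles; "qd": joint speeds; "joint_torque": joint torques, N m; "tcp_pos": TCP position; "eef_rot": TCP orientation; "contact_force": force on the tool from outside, world axes, zero at the start; "moment": the same for the moment, N m; "gripper_width": finger opening in m; "gripper_force": force on a finger pad.
Only numpy, scipy, OpenCV 4.12 (cv2) and the standard library are available. Lean on these libraries where they do the work, as an engineer would, in place of code of your own. Each camera call takes 0.05 s, during which the arm holds its last target. There are 200 camera calls.

### The job

Put the round wooden cover on the rim of the chamber in the lower half of the lamp base, so that it sits seated and level, and let go of it. Then set the hollow upper half over it on the two dowels, right home, and press it down firmly (about 15 N) for the glue: finish while still holding it pressed there, do not let go. Leave the glue bottle and the sanding block where they are.

Things in the scene. Friction and masses are not known exactly. Their poses are not given: they have to be found in the camera images.
- lower_half: Lower half of the lamp base, plain pine, immovable: block 100 (x) x 160 (y) mm, flat top face 36 mm above the bench, on a plywood foot 126 x 160 x 9 mm screwed to the bench. Round chamber with raised rim in the middle, two upright dowels at y = +66 and -66 mm (x = 0). Origin: centre of its underside, on the bench; z up, x across, y along.
- lower_rim (a point): Centre of the chamber's raised ring-shaped rim (outside 66 mm, bore 50 mm), at the height of the rim's top, 42 mm above the bench (chamber floor: 14 mm above the bench). Axes as lower_half.
- lower_top (a point): Centre of the lower half's flat top face (36 mm above the bench), on which the upper half must rest. The dowels are 12 mm thick and rise 20 mm above this face; their last 6 mm taper to 7 mm. Axes as lower_half.
- cover: Loose round cover, pine, about 60 g. Origin: centre of its underside, z up its axis. From below: spigot 45 mm wide, 8 mm high (enters the rim's bore); flange 66 mm wide, 8 mm thick (rests on the rim); knob to grip, 22 mm wide, 16 to 42 mm above the origin. Starts on the bench on its spigot, knob up. Seated, its origin is 8 mm below the rim's top.
- upper_half: Loose upper half, pine shell open below, about 0.28 kg, 100 (x) x 160 (y) x 56 mm, upright on the bench. Origin: centre of its underside, z up. Two upright 14.5 mm through holes at y = +66 and -66 mm (x = 0). Hollow between its end blocks (76 x 104 mm, 46 mm high: clears the seated cover). Goes on either way round. Home, its origin is on lower_top.
- upper_grip (a point): Middle of the grip batten on the upper half's roof, 72 mm above that half's underside. The batten is 24 mm wide (x), 80 mm long (y) and 32 mm high (56 to 88 mm above the underside). Axes as upper_half.
- glue_bottle: Bystander: white glue bottle with red nozzle, 196 mm tall, standing. Origin: centre of its underside.
- sanding_block: Bystander: brown cork sanding block, 61 x 109 x 36 mm. Origin: centre of its underside.
Things that resemble listed ones, but are neither listed nor needed, are in the scene too. Of the things that look like the cover, the smaller one is meant.

How it is judged (in metres and radians):
On the way:
1. the cover sits level on the rim, let go, the chamber still open above it (horizontal distance between cover and lower_rim below 0.004 m and z of cover in the frame of lower_rim between -0.011 and -0.006 m and angle between cover's own z axis and vertical below 0.06 rad and contact force between the fingers and cover below 0.1 N and horizontal distance between upper_half and lower_top above 0.05 m), for 0.2 s.
At the end, for the whole second after the job is handed in: Cover level on the rim (4 mm, 0.06 rad); upper half at rest, home on the dowels (3 mm sideways, 2 mm in height, tilt 0.03 rad, along the lower half within 0.05 rad, either way round); fingers still on it, pressing it on the lower half with 8 to 60 N (horizontal distance between cover and lower_rim below 0.004 m and z of cover in the frame of lower_rim between -0.011 and -0.006 m and angle between cover's own z axis and vertical below 0.06 rad and horizontal distance between upper_half and lower_top below 0.003 m and z of upper_half in the frame of lower_top between -0.003 and 0.002 m and angle between upper_half's own z axis and vertical below 0.03 rad and angle between the y axis of upper_half and the y axis of lower_half, either way round below 0.05 rad and linear speed of upper_half below 0.01 m/s and contact force between upper_half and lower_half between 8 and 60 N and contact force between the fingers and upper_half above 3 N); the arm keeps its last pose, push and grip.
It fails at once if the glue bottle is pushed away (distance of glue_bottle from where it was at the start of the episode above 0.03 m).
It fails at once if the glue bottle is tipped (angle between glue_bottle's own z axis and vertical above 0.5 rad).
It fails at once if the sanding block is pushed away (distance of sanding_block from where it was at the start of the episode above 0.03 m).
It also fails if it takes over 58 s, if anything falls off the work surface, if the arm or the gripper's body presses on something with over 40 N, if the wrist force passes 120 N, or if a joint passes its speed limit or range.

## Working session

There is one attempt and no reset: what is moved stays moved. The work goes in short steps, Python scripts to look and compute and a tool call to move; the robot and the scene stay as the last step left them, time stands still between calls to the robot, and variables do not carry over. Pictures are saved under pics/ and viewed, at most 10 in all, crops included, and the job is handed in when it is done.

Besides the shell and the picture viewer there is one more tool, called after "Request:" as name(argument=value, ...), one argument or row to a line, values as JSON. jog_arm: Moves the arm, as the interface text tells. Its arguments: {"type":"object","properties":{"travel":{"type":"array"},"dr":{"type":"array"},"claw":{"type":"array"},"newtons":{"type":"number"}},"required":["travel","dr","claw"]}

```bash
mkdir -p pics
cat > h.py <<'E'
import numpy as np, cv2
from plant import r
from scipy.spatial.transform import Rotation as R
def att(c):
    a=np.array(c["attitude"],float)
    return a if a.shape==(3,3) else (R.from_euler('xyz',a,degrees=True).as_matrix() if a.size==3 else a)
def cloud(c):
    z=c["range_z"]; v,u=np.mgrid[0:z.shape[0],0:z.shape[1]]
    p=np.stack([(u-c["cx"])/c["fx"]*z,-(v-c["cy"])/c["fy"]*z,-z],-1)
    return p@att(c).T+np.array(c["position"])
def save(c,n): cv2.imwrite("pics/"+n,c["pixels"][:,:,::-1])
E
python3 - <<'E'
from h import *
print(r.get_state())
for n in ["scene","top"]:
    c=r.capture(n); save(c,n+"0.png"); np.savez(n+"0.npz",**c)
    print(n,{k:c[k] for k in c if k not in("pixels","range_z")})
    P=cloud(c)
    for o in ["lower_half","lower_rim","cover","upper_half","upper_grip","glue_bottle","sanding_block"]:
        try:
            for d in r.regions_of(o,n): 
                q=P[d["pixels"]&(c["range_z"]>0)]
                print(o,round(d["conf"],2),d["extent"],np.round(np.median(q,0),3),q[:,2].max().round(3))
            for d in r.tip_of(o,n): print("  tip",d["conf"],d["at"])
        except Exception as e: print(o,e)
E
```

```text
{'time_s': 0.0, 'joints': array([-5.75199100e+01,  2.05894970e+01,  6.34073885e-01, -1.92982724e-02,
       -7.01337385e+01, -1.65081405e+01]), 'qd': array([ 0.06191809, -0.05285307, -0.05851435, -0.06282464, -0.04071939,
        0.03393587]), 'joint_torque': array([-2.29733712e-03, -5.82719493e+01,  2.93039292e+01,  6.99709520e+00,
        6.66759574e-03, -1.18232870e-04]), 'tcp_pos': array([ 0.18559511, -0.6484916 ,  0.22564941]), 'eef_rot': array([ 1.79909358e+02, -7.94384608e-03, -1.64034616e+02]), 'contact_force': array([-0.08323623,  0.18967773,  0.1026568 ]), 'moment': array([-0.00478786,  0.0097196 , -0.01906474]), 'gripper_force': 0.0, 'gripper_width': 0.08781969747133268}
scene {'fx': 528.1751883095939, 'fy': 528.1751883095939, 'cx': 281.29445674868305, 'cy': 223.56769053062806, 'position': array([-0.32575638,  1.07963377,  0.86700495]), 'attitude': array([  59.74432996,    1.16258481, -144.84349341])}
lower_half 0.87 [260.3, 217.9, 321.3, 261.0] [ 0.441 -0.024  0.032] 0.056
  tip 0.57 [290.5, 241.7]
lower_rim 0.88 [259.3, 219.0, 314.2, 258.7] [ 0.443 -0.022  0.032] 0.056
 
[... 1139 characters left out ...]
.034] 0.044
  tip 0.63 [288.0, 216.6]
lower_rim 0.72 [263.8, 194.0, 318.6, 241.7] [ 0.459 -0.053  0.035] 0.059
  tip 0.74 [291.4, 214.6]
cover 0.76 [199.5, 210.8, 227.0, 236.2] [0.436 0.182 0.023] 0.064
cover 0.6 [161.5, 230.0, 183.3, 247.2] [0.392 0.306 0.017] 0.048
  tip 0.91 [215.0, 223.6]
  tip 0.56 [172.7, 236.1]
upper_half 0.91 [360.0, 209.0, 416.6, 249.0] [ 0.417 -0.348  0.057] 0.097
  tip 0.55 [385.2, 231.4]
upper_grip 0.95 [363.3, 210.2, 418.5, 252.3] [ 0.417 -0.349  0.057] 0.097
  tip 0.88 [394.5, 228.5]
  tip 0.67 [322.7, 177.4]
  tip 0.23 [368.6, 184.1]
sanding_block 0.83 [351.2, 169.7, 388.0, 193.9] [ 0.57  -0.288  0.034] 0.044
  tip 0.63 [291.0, 216.6]
  tip 0.61 [367.0, 183.2]
```

Run:
```python
import cv2,numpy as np
a=cv2.imread("pics/top0.png");cv2.imwrite("pics/topc.png",cv2.resize(a[130:280,140:440],None,fx=2.6,fy=2.6,interpolation=cv2.INTER_CUBIC))
```

```text
(no output)
```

View pics/topc.png

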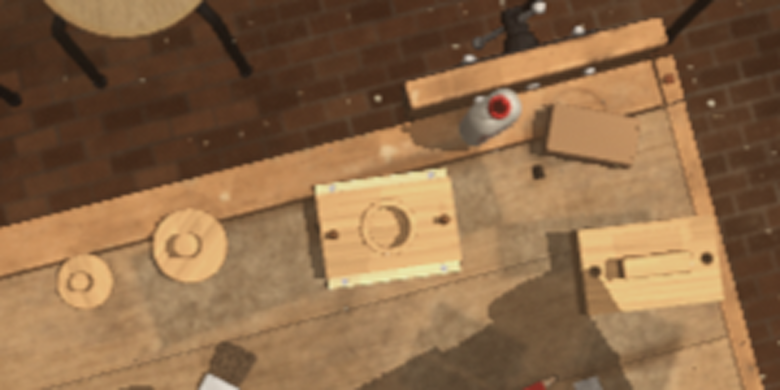

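View pics/scene0.png

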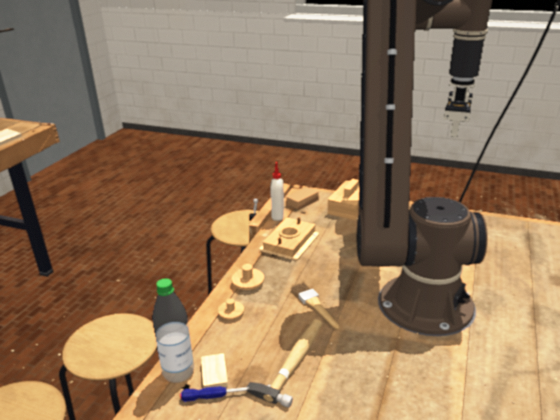

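The top crop shows the lower half at (388,229), the small cover at (83,280), the larger look-alike at (190,245), the upper half at (650,265), the glue bottle at (490,115) and the sanding block at (590,135). The scene view agrees: the small cover is at (230,312), the big one at (247,281), and the lower half is at (290,238).

```bash
cat > m.py <<'E'
from h import *
def near(P,c,rad,z0,z1): 
    return P[(np.hypot(P[...,0]-c[0],P[...,1]-c[1])<rad)&(P[...,2]>z0)&(P[...,2]<z1)]
def rect(q):
    (c,s,a)=cv2.minAreaRect((q[:,:2]*1000).astype(np.float32)); return np.round(c,1),np.round(s,1),round(a,1),len(q)
def bb(q):
    return len(q),q.mean(0).round(4),((q.min(0)+q.max(0))/2).round(4),(q.max(0)-q.min(0)).round(4)
E
python3 - <<'E'
from m import *
for n in ["top","scene"]:
    c=dict(np.load(n+"0.npz")); P=cloud(c); P[c["range_z"]==0]=9
    print(n)
    t=near(P,(.39,.31),.12,-.02,.02); print("bench",np.percentile(t[:,2],[5,30,50,95]).round(4))
    print("knob",bb(near(P,(.39,.307),.05,.035,.06)))
    print("flange",bb(near(P,(.39,.307),.05,.012,.022)))
    print("low",rect(near(P,(.455,-.05),.13,.029,.07)),bb(near(P,(.455,-.05),.13,.029,.07)))
    for s in [(.455,.01),(.455,-.11)]:
        print("dowel",bb(near(P,s,.05,.049,.07)))
    print("up",rect(near(P,(.417,-.345),.12,.048,.2)),"batten",rect(near(P,(.417,-.345),.12,.075,.12)))
    print("batten",bb(near(P,(.417,-.345),.12,.08,.12)))
E
```

```text
top
bench [-0.0052 -0.0014  0.0004  0.0151]
knob (41, array([0.3929, 0.3079, 0.043 ]), array([0.3922, 0.3077, 0.0426]), array([0.0182, 0.0198, 0.0116]))
flange (280, array([0.3931, 0.3069, 0.0168]), array([0.3935, 0.3081, 0.0169]), array([0.0647, 0.0622, 0.0098]))
low (array([459.5, -51. ]), array([100.2, 159.8]), 8.2, 1485) (1485, array([ 0.4593, -0.0509,  0.0376]), array([ 0.4589, -0.0511,  0.0441]), array([0.1181, 0.1696, 0.0302]))
dowel (12, array([0.4501, 0.0144, 0.0535]), array([0.4499, 0.0132, 0.0533]), array([0.0092, 0.0092, 0.0079]))
dowel (12, array([ 0.4676, -0.1128,  0.0544]), array([ 0.4658, -0.0991,  0.0548]), array([0.0154, 0.0394, 0.0088]))
up (array([ 416.6, -356.3]), array([ 99.7, 162. ]), 7.0, 1717) batten (array([ 416.4, -355.7]), array([24. , 80.3]), 7.0, 223)
batten (218, array([ 0.4165, -0.355 ,  0.0886]), array([ 0.4171, -0.3558,  0.0887]), array([0.0301, 0.0791, 0.0161]))
scene
bench [-0.0053 -0.0027 -0.0015  0.0151]
knob (49, array([0.3909, 0.3139, 0.0399]), array([0.3918, 0.3127, 0.0401]), array([0.0208, 0.0231, 0.0094]))
flange (269, array([0.3875, 0.3175, 0.0151]), array([0.3911, 0.3128, 0.017 ]), array([0.065 , 0.065 , 0.0098]))
low (array([458. , -48.3]), array([103.5, 173.6]), 8.3, 929) (929, array([ 0.4548, -0.041 ,  0.0355]), array([ 0.4582, -0.0445,  0.0427]), array([0.1196, 0.1771, 0.0275]))
dowel (11, array([0.4471, 0.0199, 0.0519]), array([0.4479, 0.021 , 0.053 ]), array([0.0098, 0.0148, 0.0069]))
dowel (6, array([ 0.4677, -0.1133,  0.0514]), array([ 0.4674, -0.1135,  0.0518]), array([0.0053, 0.0076, 0.0048]))
up (array([ 418.5, -348.7]), array([102.5, 171.6]), 9.1, 564) batten (array([ 414.9, -349.6]), array([26.4, 83.6]), 7.2, 115)
batten (94, array([ 0.4141, -0.3475,  0.0853]), array([ 0.4138, -0.35  ,  0.0861]), array([0.0346, 0.0819, 0.0099]))
```

```bash
cat > plan.py <<'E'
# plan(rows): rows of (n, x, y, z, yaw, claw) in world -> tool-frame shares; remembers commanded pose
import json,os,numpy as np
from scipy.spatial.transform import Rotation as R
F="cmd.json"
def plan(segs):
    p,yaw=json.load(open(F)) if os.path.exists(F) else ([.186,-.649,.227],-164.026)
    T=R.from_euler('xyz',[180,0,yaw],degrees=True); p=np.array(p); tr=[];dr=[];cl=[]
    for n,x,y,z,w,c in segs:
        d=np.round(T.inv().apply(np.array([x,y,z])-p)/.5,4)+0.; a=round(-((w-yaw+180)%360-180)/360,4)
        tr+=[d.tolist()]*n; dr+=[[0,0,a]]*n; cl+=[c]*n
    assert len(tr)==10
    json.dump([(p+T.apply(np.array(tr[-1])*.5)).tolist(),yaw-dr[-1][2]*360],open(F,"w"))
    print(json.dumps(tr),json.dumps(dr),json.dumps(cl))
E
python3 - <<'E'
from plan import plan
plan([(4,.38,-.45,.26,-82,.5),(6,.47,-.2,.26,-82,.5)])
plan([(4,.47,.05,.26,-82,.5),(6,.393,.3075,.12,-82,.5)])
E
```

```text
[[-0.4825, 0.2759, -0.066], [-0.4825, 0.2759, -0.066], [-0.4825, 0.2759, -0.066], [-0.4825, 0.2759, -0.066], [-0.7932, 0.707, -0.066], [-0.7932, 0.707, -0.066], [-0.7932, 0.707, -0.066], [-0.7932, 0.707, -0.066], [-0.7932, 0.707, -0.066], [-0.7932, 0.707, -0.066]] [[0, 0, -0.2279], [0, 0, -0.2279], [0, 0, -0.2279], [0, 0, -0.2279], [0, 0, -0.2279], [0, 0, -0.2279], [0, 0, -0.2279], [0, 0, -0.2279], [0, 0, -0.2279], [0, 0, -0.2279]] [0.5, 0.5, 0.5, 0.5, 0.5, 0.5, 0.5, 0.5, 0.5, 0.5]
[[-0.4951, -0.0697, 0.0], [-0.4951, -0.0697, 0.0], [-0.4951, -0.0697, 0.0], [-0.4951, -0.0697, 0.0], [-1.0266, 0.0109, 0.28], [-1.0266, 0.0109, 0.28], [-1.0266, 0.0109, 0.28], [-1.0266, 0.0109, 0.28], [-1.0266, 0.0109, 0.28], [-1.0266, 0.0109, 0.28]] [[0, 0, 0.0], [0, 0, 0.0], [0, 0, 0.0], [0, 0, 0.0], [0, 0, 0.0], [0, 0, 0.0], [0, 0, 0.0], [0, 0, 0.0], [0, 0, 0.0], [0, 0, 0.0]] [0.5, 0.5, 0.5, 0.5, 0.5, 0.5, 0.5, 0.5, 0.5, 0.5]
```

Request:
jog_arm(
  travel=[
    [-0.4825,0.2759,-0.066],
    [-0.4825,0.2759,-0.066],
    [-0.4825,0.2759,-0.066],
    [-0.4825,0.2759,-0.066],
    [-0.7932,0.707,-0.066],
    [-0.7932,0.707,-0.066],
    [-0.7932,0.707,-0.066],
    [-0.7932,0.707,-0.066],
    [-0.7932,0.707,-0.066],
    [-0.7932,0.707,-0.066],
  ],
  dr=[
    [0,0,-0.2279],
    [0,0,-0.2279],
    [0,0,-0.2279],
    [0,0,-0.2279],
    [0,0,-0.2279],
    [0,0,-0.2279],
    [0,0,-0.2279],
    [0,0,-0.2279],
    [0,0,-0.2279],
    [0,0,-0.2279],
  ],
  claw=[0.5,0.5,0.5,0.5,0.5,0.5,0.5,0.5,0.5,0.5],
)

```text
time_s: 2.75
tcp_pos: [0.4708, -0.1975, 0.26]
eef_rot: [-179.9, -0.0, -81.8]
contact_force: [-0.4, 0.3, 0.0]
gripper_width: 0.0438
gripper_force: 0.0
```

Run:
```python
import json
from plan import plan
json.dump([[.47,-.2,.26],-81.982],open("cmd.json","w"))
plan([(4,.47,.05,.26,-82,.5),(6,.42,.25,.16,-82,.5)])
plan([(2,.393,.3075,.1,-82,.5),(8,.393,.3075,.045,-82,.5)])
```

```text
[[-0.4951, -0.0697, 0.0], [-0.4951, -0.0697, 0.0], [-0.4951, -0.0697, 0.0], [-0.4951, -0.0697, 0.0], [-0.9052, -0.0265, 0.2], [-0.9052, -0.0265, 0.2], [-0.9052, -0.0265, 0.2], [-0.9052, -0.0265, 0.2], [-0.9052, -0.0265, 0.2], [-0.9052, -0.0265, 0.2]] [[0, 0, 0.0001], [0, 0, 0.0001], [0, 0, 0.0001], [0, 0, 0.0001], [0, 0, 0.0001], [0, 0, 0.0001], [0, 0, 0.0001], [0, 0, 0.0001], [0, 0, 0.0001], [0, 0, 0.0001]] [0.5, 0.5, 0.5, 0.5, 0.5, 0.5, 0.5, 0.5, 0.5, 0.5]
[[-0.1213, 0.0375, 0.12], [-0.1213, 0.0375, 0.12], [-0.1213, 0.0375, 0.23], [-0.1213, 0.0375, 0.23], [-0.1213, 0.0375, 0.23], [-0.1213, 0.0375, 0.23], [-0.1213, 0.0375, 0.23], [-0.1213, 0.0375, 0.23], [-0.1213, 0.0375, 0.23], [-0.1213, 0.0375, 0.23]] [[0, 0, -0.0001], [0, 0, -0.0001], [0, 0, -0.0001], [0, 0, -0.0001], [0, 0, -0.0001], [0, 0, -0.0001], [0, 0, -0.0001], [0, 0, -0.0001], [0, 0, -0.0001], [0, 0, -0.0001]] [0.5, 0.5, 0.5, 0.5, 0.5, 0.5, 0.5, 0.5, 0.5, 0.5]
```

Request:
jog_arm(
  travel=[
    [-0.4951,-0.0697,0.0],
    [-0.4951,-0.0697,0.0],
    [-0.4951,-0.0697,0.0],
    [-0.4951,-0.0697,0.0],
    [-0.9052,-0.0265,0.2],
    [-0.9052,-0.0265,0.2],
    [-0.9052,-0.0265,0.2],
    [-0.9052,-0.0265,0.2],
    [-0.9052,-0.0265,0.2],
    [-0.9052,-0.0265,0.2],
  ],
  dr=[
    [0,0,0.0001],
    [0,0,0.0001],
    [0,0,0.0001],
    [0,0,0.0001],
    [0,0,0.0001],
    [0,0,0.0001],
    [0,0,0.0001],
    [0,0,0.0001],
    [0,0,0.0001],
    [0,0,0.0001],
  ],
  claw=[0.5,0.5,0.5,0.5,0.5,0.5,0.5,0.5,0.5,0.5],
)

```text
time_s: 4.0
tcp_pos: [0.42, 0.2496, 0.1597]
eef_rot: [180.0, -0.0, -82.0]
contact_force: [-0.0, 0.3, 0.4]
gripper_width: 0.0437
gripper_force: 0.0
```

Request:
jog_arm(
  travel=[
    [-0.1213,0.0375,0.12],
    [-0.1213,0.0375,0.12],
    [-0.1213,0.0375,0.23],
    [-0.1213,0.0375,0.23],
    [-0.1213,0.0375,0.23],
    [-0.1213,0.0375,0.23],
    [-0.1213,0.0375,0.23],
    [-0.1213,0.0375,0.23],
    [-0.1213,0.0375,0.23],
    [-0.1213,0.0375,0.23],
  ],
  dr=[
    [0,0,-0.0001],
    [0,0,-0.0001],
    [0,0,-0.0001],
    [0,0,-0.0001],
    [0,0,-0.0001],
    [0,0,-0.0001],
    [0,0,-0.0001],
    [0,0,-0.0001],
    [0,0,-0.0001],
    [0,0,-0.0001],
  ],
  claw=[0.5,0.5,0.5,0.5,0.5,0.5,0.5,0.5,0.5,0.5],
)

```text
time_s: 5.25
tcp_pos: [0.3927, 0.3076, 0.0446]
eef_rot: [-180.0, 0.0, -82.0]
contact_force: [0.5, 1.0, -0.5]
gripper_width: 0.044
gripper_force: 0.0
```

```bash
python3 - <<'E'
from m import *
s=r.get_state(); print(s["tcp_pos"],s["eef_rot"],s["contact_force"])
t=r.capture("top"); save(t,"t1.png"); c=r.capture("scene"); np.savez("s1.npz",**c)
a=c["pixels"][260:345,190:290,::-1]; b=t["pixels"][200:285,130:230,::-1]
cv2.imwrite("pics/g1.png",cv2.resize(np.hstack([a,b]),None,fx=4,fy=4,interpolation=cv2.INTER_CUBIC))
E
python3 -c "
from plan import plan
plan([(4,.393,.3075,.021,-82,.5),(6,.393,.3075,.021,-82,0)])"
```

```text
[0.39271329 0.30759498 0.04460178] [-1.79998945e+02  5.92554499e-04 -8.19765287e+01] [ 0.50691327  1.0043952  -0.48091342]
[[0.0, 0.0, 0.048], [0.0, 0.0, 0.048], [0.0, 0.0, 0.048], [0.0, 0.0, 0.048], [0.0, 0.0, 0.048], [0.0, 0.0, 0.048], [0.0, 0.0, 0.048], [0.0, 0.0, 0.048], [0.0, 0.0, 0.048], [0.0, 0.0, 0.048]] [[0, 0, 0.0001], [0, 0, 0.0001], [0, 0, 0.0001], [0, 0, 0.0001], [0, 0, 0.0001], [0, 0, 0.0001], [0, 0, 0.0001], [0, 0, 0.0001], [0, 0, 0.0001], [0, 0, 0.0001]] [0.5, 0.5, 0.5, 0.5, 0, 0, 0, 0, 0, 0]
```

View pics/g1.png

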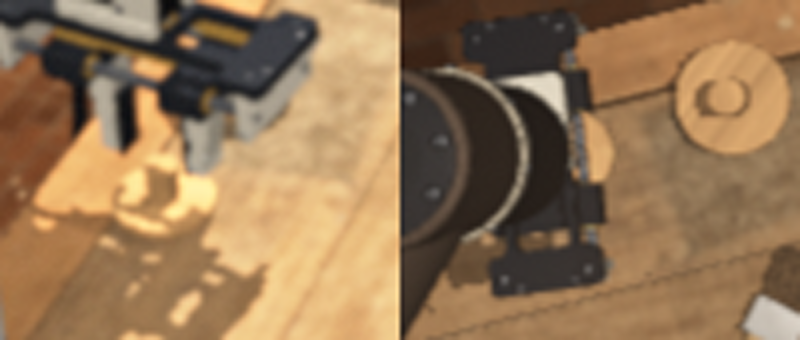

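The fingers, at (110,130) and (205,150) in the left view, straddle the knob at (160,185). I'll go down and grip.

Request:
jog_arm(
  travel=[
    [0.0,0.0,0.048],
    [0.0,0.0,0.048],
    [0.0,0.0,0.048],
    [0.0,0.0,0.048],
    [0.0,0.0,0.048],
    [0.0,0.0,0.048],
    [0.0,0.0,0.048],
    [0.0,0.0,0.048],
    [0.0,0.0,0.048],
    [0.0,0.0,0.048],
  ],
  dr=[
    [0,0,0.0001],
    [0,0,0.0001],
    [0,0,0.0001],
    [0,0,0.0001],
    [0,0,0.0001],
    [0,0,0.0001],
    [0,0,0.0001],
    [0,0,0.0001],
    [0,0,0.0001],
    [0,0,0.0001],
  ],
  claw=[0.5,0.5,0.5,0.5,0,0,0,0,0,0],
  newtons=15,
)

```text
time_s: 6.6
tcp_pos: [0.3928, 0.3076, 0.0207]
eef_rot: [-180.0, 0.0, -82.0]
contact_force: [-0.8, -0.3, 4.5]
gripper_width: 0.0215
gripper_force: 15.0
```

Run:
```python
from plan import plan
plan([(4,.393,.3075,.12,-82,0),(6,.4595,-.051,.12,-82,0)])
```

```text
[[0.0, 0.0, -0.198], [0.0, 0.0, -0.198], [0.0, 0.0, -0.198], [0.0, 0.0, -0.198], [0.7285, -0.0322, -0.198], [0.7285, -0.0322, -0.198], [0.7285, -0.0322, -0.198], [0.7285, -0.0322, -0.198], [0.7285, -0.0322, -0.198], [0.7285, -0.0322, -0.198]] [[0, 0, -0.0001], [0, 0, -0.0001], [0, 0, -0.0001], [0, 0, -0.0001], [0, 0, -0.0001], [0, 0, -0.0001], [0, 0, -0.0001], [0, 0, -0.0001], [0, 0, -0.0001], [0, 0, -0.0001]] [0, 0, 0, 0, 0, 0, 0, 0, 0, 0]
```

Request:
jog_arm(
  travel=[
    [0.0,0.0,-0.198],
    [0.0,0.0,-0.198],
    [0.0,0.0,-0.198],
    [0.0,0.0,-0.198],
    [0.7285,-0.0322,-0.198],
    [0.7285,-0.0322,-0.198],
    [0.7285,-0.0322,-0.198],
    [0.7285,-0.0322,-0.198],
    [0.7285,-0.0322,-0.198],
    [0.7285,-0.0322,-0.198],
  ],
  dr=[
    [0,0,-0.0001],
    [0,0,-0.0001],
    [0,0,-0.0001],
    [0,0,-0.0001],
    [0,0,-0.0001],
    [0,0,-0.0001],
    [0,0,-0.0001],
    [0,0,-0.0001],
    [0,0,-0.0001],
    [0,0,-0.0001],
  ],
  claw=[0,0,0,0,0,0,0,0,0,0],
)

```text
time_s: 7.85
tcp_pos: [0.4583, -0.0533, 0.1182]
eef_rot: [179.9, -0.0, -82.0]
contact_force: [0.7, 0.6, -0.4]
gripper_width: 0.0212
gripper_force: 15.0
```

Run:
```python
from plan import plan
plan([(10,.4595,-.051,.072,-82,0)])
```

```text
[[0.0, 0.0, 0.096], [0.0, 0.0, 0.096], [0.0, 0.0, 0.096], [0.0, 0.0, 0.096], [0.0, 0.0, 0.096], [0.0, 0.0, 0.096], [0.0, 0.0, 0.096], [0.0, 0.0, 0.096], [0.0, 0.0, 0.096], [0.0, 0.0, 0.096]] [[0, 0, 0.0001], [0, 0, 0.0001], [0, 0, 0.0001], [0, 0, 0.0001], [0, 0, 0.0001], [0, 0, 0.0001], [0, 0, 0.0001], [0, 0, 0.0001], [0, 0, 0.0001], [0, 0, 0.0001]] [0, 0, 0, 0, 0, 0, 0, 0, 0, 0]
```

Request:
jog_arm(
  travel=[
    [0.0,0.0,0.096],
    [0.0,0.0,0.096],
    [0.0,0.0,0.096],
    [0.0,0.0,0.096],
    [0.0,0.0,0.096],
    [0.0,0.0,0.096],
    [0.0,0.0,0.096],
    [0.0,0.0,0.096],
    [0.0,0.0,0.096],
    [0.0,0.0,0.096],
  ],
  dr=[
    [0,0,0.0001],
    [0,0,0.0001],
    [0,0,0.0001],
    [0,0,0.0001],
    [0,0,0.0001],
    [0,0,0.0001],
    [0,0,0.0001],
    [0,0,0.0001],
    [0,0,0.0001],
    [0,0,0.0001],
  ],
  claw=[0,0,0,0,0,0,0,0,0,0],
)

```text
time_s: 9.1
tcp_pos: [0.4592, -0.051, 0.0715]
eef_rot: [180.0, -0.0, -82.0]
contact_force: [0.1, 0.5, -0.3]
gripper_width: 0.0215
gripper_force: 15.0
```

Run:
```python
from m import *
s=r.get_state(); print(s["tcp_pos"],s["contact_force"])
for n,u,v in [("scene",250,205),("top",250,185)]:
    c=r.capture(n); P=cloud(c); P[c["range_z"]==0]=9
    if n=="top": b=c["pixels"][v:v+75,u:u+85,::-1]
    else: a=c["pixels"][v:v+75,u:u+85,::-1]
    q=near(P,(.459,-.049),.036,.058,.073); print(n,"flange",bb(q))
    h,_=cv2.minEnclosingCircle((q[:,:2]*1000).astype(np.float32)),0; print(h)
    print(rect(near(P,(.459,-.049),.13,.029,.041)))
cv2.imwrite("pics/g2.png",cv2.resize(np.hstack([a,b]),None,fx=4.6,fy=4.6,interpolation=cv2.INTER_CUBIC))
```

```text
[ 0.4592322  -0.05097724  0.07152784] [ 0.11805097  0.51445677 -0.33605493]
scene flange (147, array([ 0.4541, -0.0355,  0.0647]), array([ 0.459 , -0.0425,  0.0658]), array([0.0668, 0.0578, 0.0138]))
((458.94097900390625, -44.32564926147461), 33.588863372802734)
(array([457.1, -47.9]), array([105.7, 170.1]), 6.5, 668)m.py:7: RuntimeWarning: Mean of empty slice.
  return len(q),q.mean(0).round(4),((q.min(0)+q.max(0))/2).round(4),(q.max(0)-q.min(0)).round(4)
  ret = um.true_divide(
Traceback (most recent call last):
  File "m.py", line 7, in bb
    return len(q),q.mean(0).round(4),((q.min(0)+q.max(0))/2).round(4),(q.max(0)-q.min(0)).round(4)
                                       ~~~~~^^^
ValueError: zero-size array to reduction operation minimum which has no identity
```

Run:
```python
from plan import plan
plan([(5,.4595,-.051,.06,-82,0),(5,.4595,-.051,.0545,-82,0)])
```

```text
[[0.0, 0.0, 0.024], [0.0, 0.0, 0.024], [0.0, 0.0, 0.024], [0.0, 0.0, 0.024], [0.0, 0.0, 0.024], [0.0, 0.0, 0.035], [0.0, 0.0, 0.035], [0.0, 0.0, 0.035], [0.0, 0.0, 0.035], [0.0, 0.0, 0.035]] [[0, 0, -0.0001], [0, 0, -0.0001], [0, 0, -0.0001], [0, 0, -0.0001], [0, 0, -0.0001], [0, 0, -0.0001], [0, 0, -0.0001], [0, 0, -0.0001], [0, 0, -0.0001], [0, 0, -0.0001]] [0, 0, 0, 0, 0, 0, 0, 0, 0, 0]
```

Request:
jog_arm(
  travel=[
    [0,0,0.024],
    [0,0,0.024],
    [0,0,0.024],
    [0,0,0.024],
    [0,0,0.024],
    [0,0,0.035],
    [0,0,0.035],
    [0,0,0.035],
    [0,0,0.035],
    [0,0,0.035],
  ],
  dr=[
    [0,0,0],
    [0,0,0],
    [0,0,0],
    [0,0,0],
    [0,0,0],
    [0,0,0],
    [0,0,0],
    [0,0,0],
    [0,0,0],
    [0,0,0],
  ],
  claw=[0,0,0,0,0,0,0,0,0,0],
)

```text
time_s: 10.45
tcp_pos: [0.4595, -0.0509, 0.0541]
eef_rot: [-180.0, 0.0, -82.0]
contact_force: [1.6, -0.2, 0.2]
gripper_width: 0.0216
gripper_force: 15.0
```

Run:
```python
from plan import plan
plan([(4,.4595,-.051,.0545,-82,.45),(6,.4595,-.051,.2,-82,.45)])
plan([(5,.43,-.22,.25,-83,.9),(5,.4165,-.355,.2,-83,.9)])
```

```text
[[0.0, 0.0, 0.0], [0.0, 0.0, 0.0], [0.0, 0.0, 0.0], [0.0, 0.0, 0.0], [0.0, 0.0, -0.291], [0.0, 0.0, -0.291], [0.0, 0.0, -0.291], [0.0, 0.0, -0.291], [0.0, 0.0, -0.291], [0.0, 0.0, -0.291]] [[0, 0, 0.0001], [0, 0, 0.0001], [0, 0, 0.0001], [0, 0, 0.0001], [0, 0, 0.0001], [0, 0, 0.0001], [0, 0, 0.0001], [0, 0, 0.0001], [0, 0, 0.0001], [0, 0, 0.0001]] [0.45, 0.45, 0.45, 0.45, 0.45, 0.45, 0.45, 0.45, 0.45, 0.45]
[[0.3265, 0.1054, -0.1], [0.3265, 0.1054, -0.1], [0.3265, 0.1054, -0.1], [0.3265, 0.1054, -0.1], [0.3265, 0.1054, -0.1], [0.5902, 0.1696, 0.0], [0.5902, 0.1696, 0.0], [0.5902, 0.1696, 0.0], [0.5902, 0.1696, 0.0], [0.5902, 0.1696, 0.0]] [[0, 0, 0.0027], [0, 0, 0.0027], [0, 0, 0.0027], [0, 0, 0.0027], [0, 0, 0.0027], [0, 0, 0.0027], [0, 0, 0.0027], [0, 0, 0.0027], [0, 0, 0.0027], [0, 0, 0.0027]] [0.9, 0.9, 0.9, 0.9, 0.9, 0.9, 0.9, 0.9, 0.9, 0.9]
```

Request:
jog_arm(
  travel=[
    [0,0,0],
    [0,0,0],
    [0,0,0],
    [0,0,0],
    [0,0,-0.291],
    [0,0,-0.291],
    [0,0,-0.291],
    [0,0,-0.291],
    [0,0,-0.291],
    [0,0,-0.291],
  ],
  dr=[
    [0,0,0],
    [0,0,0],
    [0,0,0],
    [0,0,0],
    [0,0,0],
    [0,0,0],
    [0,0,0],
    [0,0,0],
    [0,0,0],
    [0,0,0],
  ],
  claw=[0.45,0.45,0.45,0.45,0.45,0.45,0.45,0.45,0.45,0.45],
)

```text
time_s: 11.7
tcp_pos: [0.4585, -0.0511, 0.1983]
eef_rot: [179.9, -0.0, -82.0]
contact_force: [1.3, -0.5, -0.2]
gripper_width: 0.0399
gripper_force: 0.0
```

Request:
jog_arm(
  travel=[
    [0.3265,0.1054,-0.1],
    [0.3265,0.1054,-0.1],
    [0.3265,0.1054,-0.1],
    [0.3265,0.1054,-0.1],
    [0.3265,0.1054,-0.1],
    [0.5902,0.1696,0.0],
    [0.5902,0.1696,0.0],
    [0.5902,0.1696,0.0],
    [0.5902,0.1696,0.0],
    [0.5902,0.1696,0.0],
  ],
  dr=[
    [0,0,0.0027],
    [0,0,0.0027],
    [0,0,0.0027],
    [0,0,0.0027],
    [0,0,0.0027],
    [0,0,0.0027],
    [0,0,0.0027],
    [0,0,0.0027],
    [0,0,0.0027],
    [0,0,0.0027],
  ],
  claw=[0.7,0.7,0.7,0.7,0.7,0.7,0.7,0.7,0.7,0.7],
)

```text
time_s: 12.95
tcp_pos: [0.4168, -0.3538, 0.1997]
eef_rot: [-180.0, 0.0, -82.9]
contact_force: [0.3, -0.0, 0.0]
gripper_width: 0.0614
gripper_force: 0.0
```

Run:
```python
from m import *
c=r.capture("top"); P=cloud(c); P[c["range_z"]==0]=9; b=c["pixels"][180:260,240:340,::-1]
print("flange",bb(near(P,(.459,-.051),.036,.046,.056)),"knob",bb(near(P,(.459,-.051),.03,.066,.1)))
q=near(P,(.459,-.051),.036,.046,.056); print(cv2.minEnclosingCircle((q[:,:2]*1000).astype(np.float32)))
A=np.c_[q[:,:2],np.ones(len(q))]; print("slope",np.linalg.lstsq(A,q[:,2],rcond=None)[0])
print(rect(near(P,(.459,-.049),.13,.029,.041)))
c=r.capture("scene");a=c["pixels"][200:280,240:340,::-1]
cv2.imwrite("pics/g3.png",cv2.resize(np.hstack([a,b]),None,fx=4,fy=4,interpolation=cv2.INTER_CUBIC))
```

```text
flange (297, array([ 0.4596, -0.0489,  0.0508]), array([ 0.4596, -0.0506,  0.0509]), array([0.064 , 0.0641, 0.0098])) knob (42, array([ 0.4599, -0.0489,  0.0768]), array([ 0.4599, -0.0496,  0.0757]), array([0.0181, 0.0208, 0.0143]))
((459.9584655761719, -49.838409423828125), 33.122283935546875)
slope [-0.00856124  0.00224756  0.05485075]
(array([459.4, -51.2]), array([ 99.9, 160. ]), 8.2, 1208)
```

View pics/g3.png

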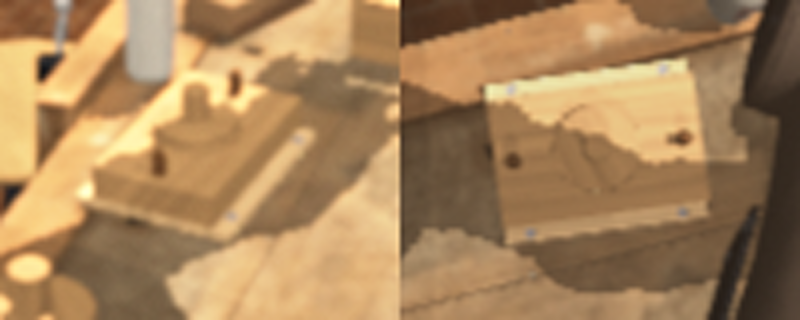

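The cover sits level at z≈0.050, centred within about 1 mm; knob and dowels are visible at (195,100), (235,80) and (158,160) in the left view. Next is the upper half.

Run:
```python
from plan import plan
plan([(4,.4165,-.356,.095,-83,.7),(6,.4165,-.356,.059,-83,.7)])
plan([(7,.4165,-.356,.059,-83,0),(3,.4165,-.356,.09,-83,0)])
plan([(5,.4165,-.356,.22,-83,0),(5,.425,-.24,.24,-83,0)])
plan([(10,.4594,-.0511,.2,-81.8,0)])
```

```text
[[0.0019, 0.0003, 0.21], [0.0019, 0.0003, 0.21], [0.0019, 0.0003, 0.21], [0.0019, 0.0003, 0.21], [0.0019, 0.0003, 0.282], [0.0019, 0.0003, 0.282], [0.0019, 0.0003, 0.282], [0.0019, 0.0003, 0.282], [0.0019, 0.0003, 0.282], [0.0019, 0.0003, 0.282]] [[0, 0, 0.0], [0, 0, 0.0], [0, 0, 0.0], [0, 0, 0.0], [0, 0, 0.0], [0, 0, 0.0], [0, 0, 0.0], [0, 0, 0.0], [0, 0, 0.0], [0, 0, 0.0]] [0.7, 0.7, 0.7, 0.7, 0.7, 0.7, 0.7, 0.7, 0.7, 0.7]
[[0.0, 0.0, 0.0], [0.0, 0.0, 0.0], [0.0, 0.0, 0.0], [0.0, 0.0, 0.0], [0.0, 0.0, 0.0], [0.0, 0.0, 0.0], [0.0, 0.0, 0.0], [0.0, 0.0, -0.062], [0.0, 0.0, -0.062], [0.0, 0.0, -0.062]] [[0, 0, 0.0], [0, 0, 0.0], [0, 0, 0.0], [0, 0, 0.0], [0, 0, 0.0], [0, 0, 0.0], [0, 0, 0.0], [0, 0, 0.0], [0, 0, 0.0], [0, 0, 0.0]] [0, 0, 0, 0, 0, 0, 0, 0, 0, 0]
[[0.0, 0.0, -0.26], [0.0, 0.0, -0.26], [0.0, 0.0, -0.26], [0.0, 0.0, -0.26], [0.0, 0.0, -0.26], [-0.2282, -0.0452, -0.3], [-0.2282, -0.0452, -0.3], [-0.2282, -0.0452, -0.3], [-0.2282, -0.0452, -0.3], [-0.2282, -0.0452, -0.3]] [[0, 0, 0.0], [0, 0, 0.0], [0, 0, 0.0], [0, 0, 0.0], [0, 0, 0.0], [0, 0, 0.0], [0, 0, 0.0], [0, 0, 0.0], [0, 0, 0.0], [0, 0, 0.0]] [0, 0, 0, 0, 0, 0, 0, 0, 0, 0]
[[-0.3665, -0.1144, 0.08], [-0.3665, -0.1144, 0.08], [-0.3665, -0.1144, 0.08], [-0.3665, -0.1144, 0.08], [-0.3665, -0.1144, 0.08], [-0.3665, -0.1144, 0.08], [-0.3665, -0.1144, 0.08], [-0.3665, -0.1144, 0.08], [-0.3665, -0.1144, 0.08], [-0.3665, -0.1144, 0.08]] [[0, 0, -0.0033], [0, 0, -0.0033], [0, 0, -0.0033], [0, 0, -0.0033], [0, 0, -0.0033], [0, 0, -0.0033], [0, 0, -0.0033], [0, 0, -0.0033], [0, 0, -0.0033], [0, 0, -0.0033]] [0, 0, 0, 0, 0, 0, 0, 0, 0, 0]
```

Request:
jog_arm(
  travel=[
    [0.0019,0.0003,0.21],
    [0.0019,0.0003,0.21],
    [0.0019,0.0003,0.21],
    [0.0019,0.0003,0.21],
    [0.0019,0.0003,0.282],
    [0.0019,0.0003,0.282],
    [0.0019,0.0003,0.282],
    [0.0019,0.0003,0.282],
    [0.0019,0.0003,0.282],
    [0.0019,0.0003,0.282],
  ],
  dr=[
    [0,0,0],
    [0,0,0],
    [0,0,0],
    [0,0,0],
    [0,0,0],
    [0,0,0],
    [0,0,0],
    [0,0,0],
    [0,0,0],
    [0,0,0],
  ],
  claw=[0.7,0.7,0.7,0.7,0.7,0.7,0.7,0.7,0.7,0.7],
)

```text
time_s: 14.3
tcp_pos: [0.4164, -0.356, 0.059]
eef_rot: [-180.0, -0.0, -83.0]
contact_force: [0.1, 0.1, -0.3]
gripper_width: 0.0613
gripper_force: 0.0
```

Request:
jog_arm(
  travel=[
    [0,0,0],
    [0,0,0],
    [0,0,0],
    [0,0,0],
    [0,0,0],
    [0,0,0],
    [0,0,0],
    [0,0,-0.062],
    [0,0,-0.062],
    [0,0,-0.062],
  ],
  dr=[
    [0,0,0],
    [0,0,0],
    [0,0,0],
    [0,0,0],
    [0,0,0],
    [0,0,0],
    [0,0,0],
    [0,0,0],
    [0,0,0],
    [0,0,0],
  ],
  claw=[0,0,0,0,0,0,0,0,0,0],
  newtons=40,
)

```text
time_s: 15.55
tcp_pos: [0.4159, -0.3556, 0.089]
eef_rot: [180.0, 0.0, -83.0]
contact_force: [-0.5, 0.4, -1.9]
gripper_width: 0.024
gripper_force: 40.0
```

Request:
jog_arm(
  travel=[
    [0,0,-0.26],
    [0,0,-0.26],
    [0,0,-0.26],
    [0,0,-0.26],
    [0,0,-0.26],
    [-0.2282,-0.0452,-0.3],
    [-0.2282,-0.0452,-0.3],
    [-0.2282,-0.0452,-0.3],
    [-0.2282,-0.0452,-0.3],
    [-0.2282,-0.0452,-0.3],
  ],
  dr=[
    [0,0,0],
    [0,0,0],
    [0,0,0],
    [0,0,0],
    [0,0,0],
    [0,0,0],
    [0,0,0],
    [0,0,0],
    [0,0,0],
    [0,0,0],
  ],
  claw=[0,0,0,0,0,0,0,0,0,0],
)

```text
time_s: 16.8
tcp_pos: [0.4243, -0.2405, 0.2385]
eef_rot: [179.9, 0.0, -83.1]
contact_force: [-0.6, -0.3, -3.0]
gripper_width: 0.0237
gripper_force: 40.0
```

Request:
jog_arm(
  travel=[
    [-0.3665,-0.1144,0.08],
    [-0.3665,-0.1144,0.08],
    [-0.3665,-0.1144,0.08],
    [-0.3665,-0.1144,0.08],
    [-0.3665,-0.1144,0.08],
    [-0.3665,-0.1144,0.08],
    [-0.3665,-0.1144,0.08],
    [-0.3665,-0.1144,0.08],
    [-0.3665,-0.1144,0.08],
    [-0.3665,-0.1144,0.08],
  ],
  dr=[
    [0,0,-0.0033],
    [0,0,-0.0033],
    [0,0,-0.0033],
    [0,0,-0.0033],
    [0,0,-0.0033],
    [0,0,-0.0033],
    [0,0,-0.0033],
    [0,0,-0.0033],
    [0,0,-0.0033],
    [0,0,-0.0033],
  ],
  claw=[0,0,0,0,0,0,0,0,0,0],
)

```text
time_s: 18.05
tcp_pos: [0.4591, -0.0512, 0.1996]
eef_rot: [-180.0, 0.0, -81.8]
contact_force: [-0.9, -0.4, -2.5]
gripper_width: 0.0235
gripper_force: 40.0
```

Run:
```python
from plan import plan
plan([(10,.4594,-.0511,.13,-81.8,0)])
from m import *
c=r.capture("top"); P=cloud(c); P[c["range_z"]==0]=9
q=near(P,(.459,-.051),.14,.18,.215); print(rect(q),bb(q))
```

```text
[[0.0, 0.0, 0.14], [0.0, 0.0, 0.14], [0.0, 0.0, 0.14], [0.0, 0.0, 0.14], [0.0, 0.0, 0.14], [0.0, 0.0, 0.14], [0.0, 0.0, 0.14], [0.0, 0.0, 0.14], [0.0, 0.0, 0.14], [0.0, 0.0, 0.14]] [[0, 0, -0.0], [0, 0, -0.0], [0, 0, -0.0], [0, 0, -0.0], [0, 0, -0.0], [0, 0, -0.0], [0, 0, -0.0], [0, 0, -0.0], [0, 0, -0.0], [0, 0, -0.0]] [0, 0, 0, 0, 0, 0, 0, 0, 0, 0]
(array([ 421.5, -122.7]), array([ 9.5, 34.2]), 28.7, 24) (24, array([ 0.4246, -0.1269,  0.1982]), array([ 0.4257, -0.1204,  0.1989]), array([0.0164, 0.0301, 0.0094]))
```

Request:
jog_arm(
  travel=[
    [0,0,0.14],
    [0,0,0.14],
    [0,0,0.14],
    [0,0,0.14],
    [0,0,0.14],
    [0,0,0.14],
    [0,0,0.14],
    [0,0,0.14],
    [0,0,0.14],
    [0,0,0.14],
  ],
  dr=[
    [0,0,0],
    [0,0,0],
    [0,0,0],
    [0,0,0],
    [0,0,0],
    [0,0,0],
    [0,0,0],
    [0,0,0],
    [0,0,0],
    [0,0,0],
  ],
  claw=[0,0,0,0,0,0,0,0,0,0],
)

```text
time_s: 19.35
tcp_pos: [0.4591, -0.0511, 0.1295]
eef_rot: [180.0, -0.0, -81.8]
contact_force: [-0.5, -0.5, -2.1]
gripper_width: 0.024
gripper_force: 40.0
```

Run:
```python
from plan import plan
plan([(5,.4594,-.0511,.118,-81.8,0),(5,.4594,-.0511,.110,-81.8,0)])
from m import *
print(r.get_state()["tcp_pos"])
c=r.capture("scene");a=c["pixels"][180:280,220:360,::-1]; P=cloud(c); P[c["range_z"]==0]=9
q=near(P,(.459,-.046),.1,.118,.133); print("roof",rect(q),bb(q))
q=near(P,(.459,-.049),.13,.029,.041); print("low",rect(q))
b=r.capture("top")["pixels"][165:265,220:360,::-1]
cv2.imwrite("pics/g4.png",cv2.resize(np.hstack([a,b]),None,fx=2.85,fy=2.85,interpolation=cv2.INTER_CUBIC))
```

```text
[[0.0, 0.0, 0.024], [0.0, 0.0, 0.024], [0.0, 0.0, 0.024], [0.0, 0.0, 0.024], [0.0, 0.0, 0.024], [0.0, 0.0, 0.04], [0.0, 0.0, 0.04], [0.0, 0.0, 0.04], [0.0, 0.0, 0.04], [0.0, 0.0, 0.04]] [[0, 0, -0.0], [0, 0, -0.0], [0, 0, -0.0], [0, 0, -0.0], [0, 0, -0.0], [0, 0, -0.0], [0, 0, -0.0], [0, 0, -0.0], [0, 0, -0.0], [0, 0, -0.0]] [0, 0, 0, 0, 0, 0, 0, 0, 0, 0]
[ 0.45911322 -0.05105019  0.12951212]
roof (array([458.8, -46.8]), array([103.8, 171.5]), 8.4, 709) (709, array([ 0.446 , -0.0268,  0.1251]), array([ 0.4572, -0.048 ,  0.1255]), array([0.1188, 0.177 , 0.015 ]))
low (array([458.1, -45.5]), array([106.4, 167.1]), 9.1, 534)
```

View pics/g4.png

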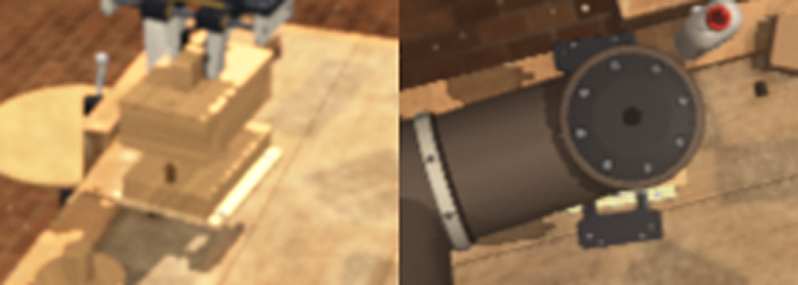

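The upper half, at (195,100) in the left view, hangs level and in line above the lower half at (200,170), and the bottle is clear at (715,25). Lowering onto the dowels.

Request:
jog_arm(
  travel=[
    [0,0,0.024],
    [0,0,0.024],
    [0,0,0.024],
    [0,0,0.024],
    [0,0,0.03],
    [0,0,0.032],
    [0,0,0.034],
    [0,0,0.036],
    [0,0,0.038],
    [0,0,0.04],
  ],
  dr=[
    [0,0,0],
    [0,0,0],
    [0,0,0],
    [0,0,0],
    [0,0,0],
    [0,0,0],
    [0,0,0],
    [0,0,0],
    [0,0,0],
    [0,0,0],
  ],
  claw=[0,0,0,0,0,0,0,0,0,0],
)

```text
time_s: 20.7
tcp_pos: [0.4592, -0.051, 0.1095]
eef_rot: [-180.0, -0.0, -81.8]
contact_force: [-0.1, -0.7, -2.2]
gripper_width: 0.0239
gripper_force: 40.0
```

Request:
jog_arm(
  travel=[
    [0,0,0.004],
    [0,0,0.008],
    [0,0,0.012],
    [0,0,0.016],
    [0,0,0.02],
    [0,0,0.022],
    [0,0,0.024],
    [0,0,0.025],
    [0,0,0.026],
    [0,0,0.026],
  ],
  dr=[
    [0,0,0],
    [0,0,0],
    [0,0,0],
    [0,0,0],
    [0,0,0],
    [0,0,0],
    [0,0,0],
    [0,0,0],
    [0,0,0],
    [0,0,0],
  ],
  claw=[0,0,0,0,0,0,0,0,0,0],
)

```text
time_s: 21.95
tcp_pos: [0.4591, -0.051, 0.0966]
eef_rot: [180.0, 0.0, -81.8]
contact_force: [-0.5, -0.3, -2.2]
gripper_width: 0.0239
gripper_force: 40.0
```

Free so far. Next I'll touch down and press gradually.

Request:
jog_arm(
  travel=[
    [0,0,0.001],
    [0,0,0.002],
    [0,0,0.003],
    [0,0,0.004],
    [0,0,0.005],
    [0,0,0.005],
    [0,0,0.005],
    [0,0,0.005],
    [0,0,0.005],
    [0,0,0.005],
  ],
  dr=[
    [0,0,0],
    [0,0,0],
    [0,0,0],
    [0,0,0],
    [0,0,0],
    [0,0,0],
    [0,0,0],
    [0,0,0],
    [0,0,0],
    [0,0,0],
  ],
  claw=[0,0,0,0,0,0,0,0,0,0],
  newtons=55,
)

```text
time_s: 23.2
tcp_pos: [0.4591, -0.051, 0.0944]
eef_rot: [-180.0, -0.0, -81.8]
contact_force: [-3.6, 0.8, 5.2]
gripper_width: 0.0237
gripper_force: 55.0
```

Request:
jog_arm(
  travel=[
    [0,0,0.001],
    [0,0,0.001],
    [0,0,0.001],
    [0,0,0.001],
    [0,0,0.001],
    [0,0,0.001],
    [0,0,0.001],
    [0,0,0.001],
    [0,0,0.001],
    [0,0,0.001],
  ],
  dr=[
    [0,0,0],
    [0,0,0],
    [0,0,0],
    [0,0,0],
    [0,0,0],
    [0,0,0],
    [0,0,0],
    [0,0,0],
    [0,0,0],
    [0,0,0],
  ],
  claw=[0,0,0,0,0,0,0,0,0,0],
)

```text
time_s: 24.45
tcp_pos: [0.4591, -0.0511, 0.0944]
eef_rot: [-180.0, -0.0, -81.8]
contact_force: [-5.5, 1.1, 11.6]
gripper_width: 0.0233
gripper_force: 55.0
```

Request:
jog_arm(
  travel=[
    [0,0,0.0006],
    [0,0,0.0006],
    [0,0,0.0006],
    [0,0,0.0006],
    [0,0,0.0006],
    [0,0,0.0006],
    [0,0,0.0006],
    [0,0,0.0006],
    [0,0,0.0006],
    [0,0,0.0006],
  ],
  dr=[
    [0,0,0],
    [0,0,0],
    [0,0,0],
    [0,0,0],
    [0,0,0],
    [0,0,0],
    [0,0,0],
    [0,0,0],
    [0,0,0],
    [0,0,0],
  ],
  claw=[0,0,0,0,0,0,0,0,0,0],
)

```text
time_s: 25.7
tcp_pos: [0.4591, -0.0511, 0.0944]
eef_rot: [-180.0, -0.0, -81.8]
contact_force: [-7.1, 2.0, 15.4]
gripper_width: 0.024
gripper_force: 55.0
```

Run:
```python
from m import *
c=r.capture("scene");a=c["pixels"][180:280,220:360,::-1]; P=cloud(c); P[c["range_z"]==0]=9
for lo,hi in [(.082,.1)]:
    q=near(P,(.459,-.046),.1,lo,hi); print("roof",rect(q),np.median(q[:,2]))
    A=np.c_[q[:,:2],np.ones(len(q))]; print("slope",np.linalg.lstsq(A,q[:,2],rcond=None)[0])
cv2.imwrite("pics/g5.png",cv2.resize(a,None,fx=5,fy=5,interpolation=cv2.INTER_CUBIC))
s=r.get_state();print(s["contact_force"],s["moment"])
```

```text
roof (array([459. , -47.4]), array([104.9, 169.5]), 8.6, 738) 0.0901427987071789
slope [ 0.01352585 -0.00830692  0.08369291]
[-5.94369403  2.10338964 15.22481582] [ 0.8917045   2.78185042 -0.10607124]
```

View pics/g5.png

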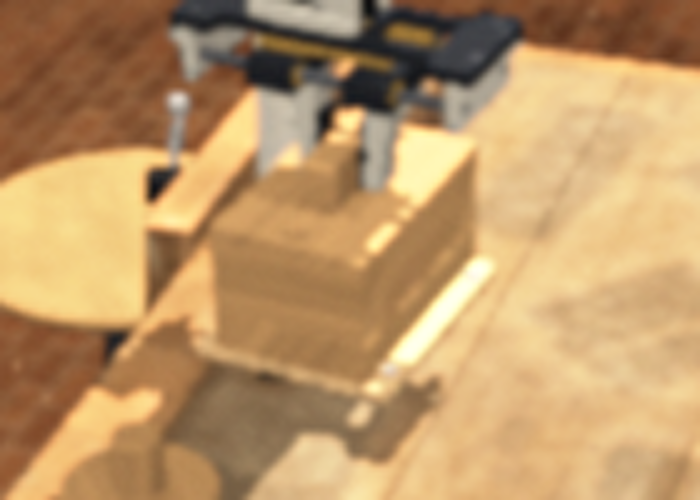

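The upper half, at (345,260), is flush on the lower half with no gap. Its roof is level at 0.09–0.092 m, and it is pressed with about 15 N.

```bash
python3 -c "
from plant import r
print(r.close_job())"
```

```text
the job is handed in; nothing more can be done
None
```

I handed the job in at about 26 s. The cover is seated level on the rim and let go, and the upper half is home on the dowels, still held and pressed down with about 15 N; the glue bottle and sanding block were not touched. The hand-in call gave no pass or fail verdict.

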